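# Fit the T-handle on the jig's drive and counter-hold the hidden bolt

### The job

Get the tightening jig ready for a colleague: fit the loose T-handle onto the square shaft on top of the jig's gearbox, right down on its shoulder, and let go of it. Then reach down into the narrow gap behind the jig's bracket, grip the hidden square bolt head, which leans to one side, flat on its two side faces, turn it upright against its spring, and finish while still holding it there so that it cannot turn back. Leave the other things on the bench where they are.

Things in the scene. Friction and masses are not known exactly. Their poses are not given: they have to be found in the camera images.
- jig: Grey and bare-metal jig fixed to the bench, place and yaw vary. Origin on the bench under the bracket's rear face; x level, from gearbox to bolt head, roughly away from the robot; z up. Base plate 250 x 120 x 12 mm, x -170 to 80. Gearbox: 76 x 70 mm block centred at x -120, y 0, with a round steel shoulder 52 mm across on top, 118 mm above the bench, carrying the square shaft.
- gap_mouth (a point): Middle of the mouth of the gap, jig frame (25, 0, 114) mm, axes as the jig's. In front of the gap the bracket: upright plate, x -8 to 0, 110 mm wide, top 114 mm above the bench. Behind it the rear plate: x 50 to 56, 110 mm wide, top 95 mm above the bench. The gap is 50 mm in x, open above and at both y ends; only the bolt head is in it.
- shaft_foot (a point): Foot of the upright square steel shaft, on its axis, at the top of the gearbox's shoulder (jig frame -120, 0, 118 mm). z up; x and y are square to its sides and turn with it (up to 40 degrees off the jig's). Shaft 14 x 14 mm, straight for 16 mm, then a tapered nose up to 22 mm. It turns stiffly (0.4 N m) and stays where it is.
- handle: Loose T-handle, 0.17 to 0.29 kg, standing bore down. Origin: centre of the underside, z up. Hub 32 x 32 x 30 mm, square bore 16.5 mm wide, 26 deep, sides along x and y. Neck 16 mm across (z 30 to 46), then a black cross bar along x, 80 x 18 x 18 mm, centre at z 53. Any quarter turn fits. Fully fitted, its origin is at shaft_foot. It and the spool swap sides of the jig from start to start.
- bolt_head (a point): Centre of the steel square bolt head in the gap: 24 x 24 mm across its sides, 18 mm thick along x. Jig frame (23, 0, 85) mm; it only turns about the jig's x axis. A 16 mm thick shank joins it to the bracket. Nothing else is within 50 mm of it to either side (y); the base plate's top is 73 mm below. Its x axis is the jig's x; y and z turn with the head.
- bolt (a joint): Turn of the bolt about the jig's x axis, rad. 0: the head's sides are vertical and level. Positive: its top leans to the jig's -y. It starts at 0.2 to 0.35; a spring (0.08 N m at 0, with 0.04 N m of friction) turns it back to about 0.2 when let go. Upright fingers jam on its corners without turning it: tilt the gripper with the head, close on the two side faces, then tilt back to upright about the head's axis.
- spool: Bystander: grey spool standing on the bench, 64 mm across, 44 mm high; origin under its centre.
- jar: Bystander: small jar, 48 mm across, 70 mm high; origin under its centre.
- driver: Bystander: screwdriver lying on the bench, about 200 mm long, along its own x.
Mind the look-alikes: they are no part of the job. Leave any green or yellow look-alike of the handle alone.

How it is judged:
By the outcome, as a careful person would: the job done as asked, in the order asked, and still so for the second after the job is handed in, while the arm keeps its last pose, push and grip.
It also fails if it takes over 54 s, if anything falls off the work surface, if the arm or the gripper's body presses on something with over 40 N, if the wrist force passes 120 N, or if a joint passes its speed limit or range.

### The arm

A 6-joint arm with a two-finger parallel gripper is mounted at the origin on the work surface. World frame = base frame: x ahead of the robot, y to its left, z up, the work surface at z = 0. Lengths are in m, angles in degrees, forces in N, time in s.
With the tool pointing down it reaches from about 0.25 to 0.725 m from the base axis. Payload 9.7 kg.
Tool frame: the origin (TCP) lies midway between the tips of the shut fingers; the grasp point (between the pads) lies bot.hold_point_z behind it (bot.hold_point_z is the distance from the TCP to the grasp point, in m); z points along the fingers, y is the line along which they close (so a half turn about z gives the same grasp; the last joint's range is limited). The gripper opens to 85 mm and grips with 20 to 120 N. Pads are 22 mm wide; open, the fingers measure 114 mm over their backs; the gripper's body (76 mm by 85 mm) begins 54 mm behind the grasp point. The pads swing forward as they close: fully open they stand 13 mm farther back than shut.
Start: joints at [-72.823, 4.979, 10.078, 95.1, 0, 90], TCP at [0.162, -0.525, 0.231] pointing down, gripper open.
Joint ranges: [-179.16, 179.16], [-48.56, 103.87], [-65.8, 70.77], [-126.05, 130.52], [-82.76, 87.17], [-180, 180]. Speed limits (degrees/s): [127.2, 127.2, 147.25, 180, 180, 180].

### API

Orientations are given as [roll, pitch, yaw] about the fixed x, y, z axes, in that order (R = Rz(yaw) Ry(pitch) Rx(roll)).
In Python, from workcell import bot, camera, camera_model, ticket gives the robot as it stands.
- The arm moves only by the tool send_rows, never from a script. Its argument "targets" is text: rows parted by semicolons, each of 5 numbers parted by spaces: the shift along the tool's x, y, z in mm, then the turn about the tool's z in degrees, then the closure in counts, from 0 (fully open) to 255 (shut). A call has 1 to 20 rows; each row is the pose to reach, as a shift and turn from the pose commanded when the call began, along the tool's axes at that moment; what a row does not reach only later rows make up. A row lasts 1/8 s, in which the tool goes at most 62.5 mm and 10.7 degrees, less where a joint would pass 70% of its speed; a pose out of reach is approached as far as the arm can. A call with a gripper value outside its range is refused whole. The fingers move at their own pace and stop on an object; "newtons" is the grip in N (left out, the last holds). Time passes only in rows, so rows that repeat a pose let the fingers close. It gives the time, the measured TCP pose, the force, the opening and the grip force at its end, in the units of the state.
- bot.get_obs(): the state, without advancing time (a new reading comes with each control period).
- camera(name): name is "scene" or "side" or "wrist"; returns the picture (480x640x3 uint8, blue, green, red); there is no depth.
- camera_model(name): a dict with "K" (3x3 intrinsics, pixels), "dist_coeffs" ([k1, k2, p1, p2, k3] as OpenCV has them; the pictures are not rectified), "pose" (4x4, takes a point from camera to world coordinates); the wrist camera has in their place "T_tool_cam" (4x4, takes a point from camera to tool coordinates, whose origin is the TCP and whose axes are the flange's). Camera axes: x right, y down, z forward; pixel columns grow to the right and rows downward; lengths in m; the calibration is good to about 2 mm. A picture is of the moment at which its call begins: read the wrist's pose just before it. camera_model takes no time and is no camera call.
- ticket.job_done(): hands the job in; it is judged then, once.
The state is a dict: "time": time; "q": joint angles; "qd": joint speeds; "joint_efforts": joint torques, N m; "ee_pos": TCP position; "tcp_rot": TCP orientation; "wrist_force": force on the tool from outside, world axes, zero at the start; "torque": the same for the moment, N m; "opening": finger opening in m; "grasp_force": force on a finger pad.
Only numpy, scipy, OpenCV 4.12 (cv2) and the standard library are available. Lean on these libraries where they do the work, as an engineer would, in place of code of your own. Each camera call takes 0.05 s, during which the arm holds its last target. There are 200 camera calls.

## Working session

There is one attempt and no reset: what is moved stays moved. The work goes in short steps, Python scripts to look and compute and a tool call to move; the robot and the scene stay as the last step left them, time stands still between calls to the robot, and variables do not carry over. Pictures are saved under pics/ and viewed, at most 10 in all, crops included, and the job is handed in when it is done.

Besides the shell and the picture viewer there is one more tool, called after "Request:" by a JSON object that holds its "api" and its "payload". send_rows: Moves the arm, as the interface text tells. Its arguments: {"type":"object","properties":{"targets":{"type":"string"},"newtons":{"type":"number"}},"required":["targets"]}

```bash
mkdir -p pics; ls
python3 - <<'E'
from workcell import bot, camera, camera_model
import cv2,numpy as np
print(bot.get_obs(), bot.hold_point_z)
for n in ("scene","side","wrist"):
    im=camera(n); cv2.imwrite(f"pics/{n}0.png",im); print(n,camera_model(n))
E
```

```text
pics
{'time': 0.0, 'q': array([-7.28206560e+01,  5.01153029e+00,  1.00338619e+01,  9.50970352e+01,
       -4.32159680e-04,  8.99999788e+01]), 'qd': array([-0.05819008,  0.03860978, -0.01156793,  0.00332151,  0.03658587,
       -0.01270214]), 'joint_efforts': array([-2.34811268e-03, -5.20386815e+01,  4.64806116e+01,  1.59524189e-02,
       -2.63065874e-05, -1.10113252e-06]), 'ee_pos': array([ 0.16238487, -0.52525829,  0.23057361]), 'tcp_rot': array([-1.79925296e+02,  4.32131644e-04,  1.71793658e+01]), 'wrist_force': array([-1.12469956, -0.19905042, -0.50444437]), 'torque': array([-0.05662463,  0.0151125 , -0.04023787]), 'grasp_force': 0.0, 'opening': 0.0852397279528091} 0.0187
scene {'K': array([[597.53731444,   0.        , 312.31549351],
       [  0.        , 597.53731444, 243.37176723],
       [  0.        ,   0.        ,   1.        ]]), 'dist_coeffs': array([-0.02504563,  0.        ,  0.        ,  0.        ,  0.        ]), 'pose': array([[-0.11590709,  0.53864542, -0.83452181,  1.71437972],
       [ 0.99304647,  0.04541992, -0.10860819,  0.12923236],
       [-0.02059739, -0.84130
[... 510 characters left out ...]
01, -0.72179805,  0.97408893],
       [ 0.        ,  0.        ,  0.        ,  1.        ]])}
wrist {'K': array([[330.379759  ,   0.        , 321.03458598],
       [  0.        , 330.379759  , 234.85237785],
       [  0.        ,   0.        ,   1.        ]]), 'dist_coeffs': array([0.00736735, 0.        , 0.        , 0.        , 0.        ]), 'T_tool_cam': array([[ 7.58856170e-04, -9.56321522e-01, -2.92315874e-01,
         7.49751690e-02],
       [ 9.99999614e-01,  8.55010073e-04, -2.01181882e-04,
        -2.16543145e-04],
       [ 4.42327581e-04, -2.92315608e-01,  9.56321802e-01,
        -1.41963727e-01],
       [ 0.00000000e+00,  0.00000000e+00,  0.00000000e+00,
         1.00000000e+00]])}
```

View pics/scene0.png

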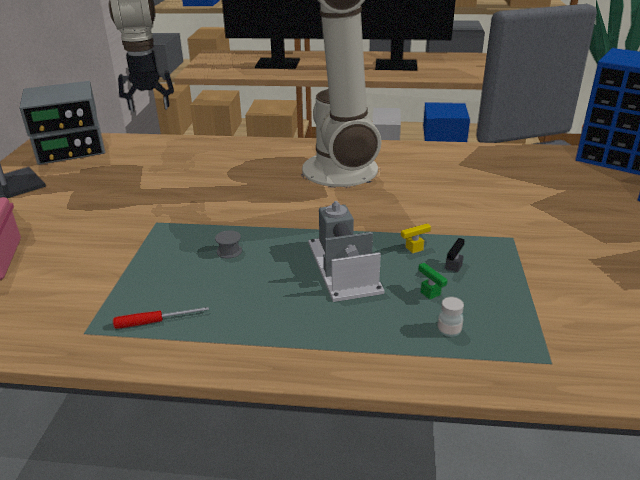

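View pics/side0.png

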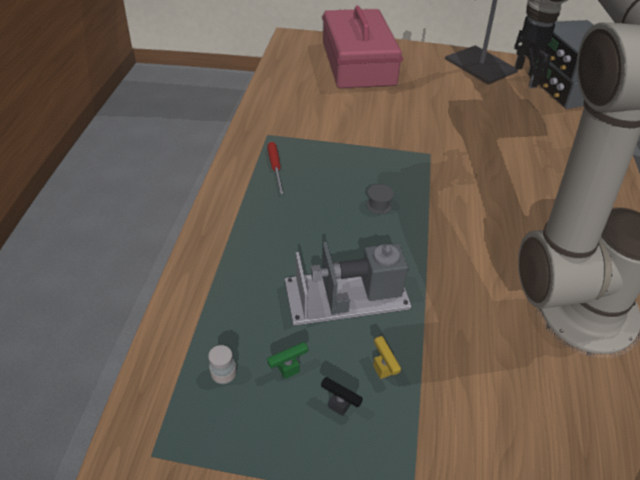

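The scene view shows the jig near (345,260), the black handle at (455,255), and the yellow and green look-alikes at (415,238) and (432,280). In the side view the handle is at (341,395), the shaft at (387,250) and the bolt head at about (317,272). Next I'll enlarge both.

Run:
```python
import cv2,numpy as np
a=cv2.imread("pics/side0.png");b=cv2.imread("pics/scene0.png")
A=cv2.resize(a[230:430,270:430],None,fx=3,fy=3,interpolation=cv2.INTER_CUBIC)
B=cv2.resize(b[195:305,300:480],None,fx=4.4,fy=4.4,interpolation=cv2.INTER_CUBIC)
cv2.imwrite("pics/sideA.png",A);cv2.imwrite("pics/sceneB.png",B);print(A.shape,B.shape)
```

```text
(600, 480, 3) (484, 792, 3)
```

View pics/sideA.png

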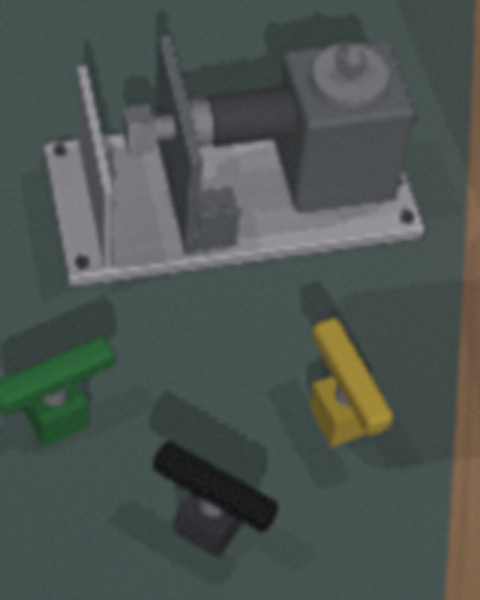

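View pics/sceneB.png

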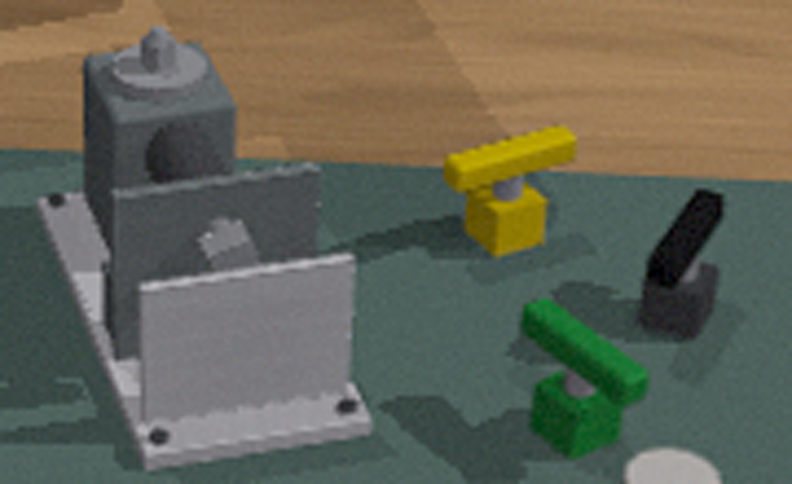

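The side crop shows bar ends at about (162,458) and (268,512). It also shows the shoulder centre at (350,72) and the base corners at (45,143), (70,280) and (422,232). The scene crop shows the bar from (663,268) to (712,205), and the bracket top from (113,193) to (320,170). I'll fit the poses from these.

```bash
cat > h.py <<'E'
import cv2,numpy as np
from scipy.optimize import least_squares
from scipy.spatial.transform import Rotation as R
from workcell import bot,camera,camera_model
def Tt(o):
    T=np.eye(4);T[:3,:3]=R.from_euler('xyz',o["tcp_rot"],degrees=True).as_matrix();T[:3,3]=o["ee_pos"];return T
def proj(P,cm,pose):
    M=np.linalg.inv(pose);r,_=cv2.Rodrigues(M[:3,:3])
    return cv2.projectPoints(np.atleast_2d(P).astype(float),r,M[:3,3],cm["K"],cm["dist_coeffs"])[0][:,0]
def place(p,P):
    c,s=np.cos(p[2]),np.sin(p[2]);P=np.asarray(P)/1e3
    return np.c_[c*P[:,0]-s*P[:,1]+p[0],s*P[:,0]+c*P[:,1]+p[1],P[:,2]]
def fit(obs,p0):
    "obs: list of (cm,pose,pixels,model points mm)"
    f=lambda p:np.concatenate([(proj(place(p,P),cm,T)-np.array(px)).ravel() for cm,T,px,P in obs])
    s=least_squares(f,p0,loss='soft_l1');return s.x,f(s.x).reshape(-1,2)
E
python3 - <<'E'
from h import *
cs,cc=camera_model("side"),camera_model("scene")
sd=lambda a:np.array(a)/3+[270,230]
sc=lambda a:np.array(a)/4.4+[300,195]
js=[(45,143),(68,274),(420,222),(350,72)];Js=[(80,-60,12),(80,60,12),(-170,60,12),(-120,0,118)]
jc=[(113,193),(320,170),(140,287),(354,258),(143,458),(370,418),(38,200),(160,68)]
Jc=[(0,-55,114),(0,55,114),(56,-55,95),(56,55,95),(80,-60,12),(80,60,12),(-170,-60,12),(-120,0,118)]
p,r=fit([(cs,cs["pose"],sd(js),Js),(cc,cc["pose"],sc(jc),Jc)],[.45,.1,0])
print("jig",p[:2],np.degrees(p[2]));print(r.round(1).tolist())
print("shaft",place(p,[(-120,0,118)]),"bolt",place(p,[(23,0,85)]))
H=[(-40,0,53),(40,0,53)]
for sgn in(1,-1):
    p,r=fit([(cs,cs["pose"],sd([(162,458),(268,512)]),H),(cc,cc["pose"],sc([(663,268),(712,205)]),[(40*sgn,0,53),(-40*sgn,0,53)])],[.45,.3,0 if sgn==-1 else 3.1])
    print("handle",p[:2],np.degrees(p[2]),r.round(1).tolist())
E
```

```text
jig [0.58015866 0.06544302] 19.371951877927675
[[-1.1, -0.1], [-0.5, 1.2], [0.7, 2.3], [-0.7, 0.1], [-0.3, 0.8], [0.1, -0.5], [-0.2, 0.3], [-0.2, -0.2], [-0.2, -1.2], [0.1, -0.2], [-0.7, -1.3], [-0.6, -1.2]]
shaft [[0.46695245 0.0256391  0.118     ]] bolt [[0.60185652 0.07307211 0.085     ]]
handle [0.51521649 0.30967039] 36.717462600257655 [[37.2, -0.1], [-37.5, 0.0], [16.0, 0.6], [-18.2, -1.0]]
handle [0.47593076 0.30350798] 37.68465008095858 [[58.9, -0.2], [-14.7, 0.6], [-10.9, -23.9], [0.7, 5.4]]
```

Run:
```python
from h import *
cs,cc=camera_model("side"),camera_model("scene")
sd=lambda a:np.array(a)/3+[270,230]
sc=lambda a:np.array(a)/4.4+[300,195]
H=[(40,0,53),(-40,0,53)]
p,r=fit([(cs,cs["pose"],sd([(162,458),(268,512)]),H),(cc,cc["pose"],sc([(663,268),(712,205)]),H)],[.5,.3,-.6])
print("handle",p[:2],np.degrees(p[2]),r.round(1).tolist())
# green, yellow rough: bar centers z=53
for n,a,b in(("green",(55,375),(585,350)),("yellow",(353,375),(510,158))):
    q,r=fit([(cs,cs["pose"],sd([a]),[(0,0,53)]),(cc,cc["pose"],sc([b]),[(0,0,53)])],[.5,.25,0]);print(n,q[:2],r.round(1).tolist())
```

```text
handle [0.51589299 0.31235559] -23.493558314781872 [[-1.8, -0.7], [1.3, 3.1], [-0.3, 1.1], [-0.3, -1.1]]
green [0.62360419 0.25209037] [[-0.3, 0.5], [-0.6, -0.5]]
yellow [0.44114889 0.22028783] [[-0.3, 0.4], [-0.4, -0.6]]
```

Request:
{"api": "send_rows", "payload": {"targets": "0 0 0 0 0"}}

```text
time: 0.28
ee_pos: [0.1624, -0.5254, 0.231]
tcp_rot: [-180.0, -0.0, 17.2]
wrist_force: [-0.4, -0.4, -0.3]
opening: 0.0853
grasp_force: 0.0
```

Request:
{"api": "send_rows", "payload": {"targets": "585 -695 0 47 0;585 -695 0 47 0;585 -695 0 47 0;585 -695 0 47 0;585 -695 0 47 0;585 -695 0 47 0;585 -695 0 47 0;585 -695 0 47 0;585 -695 0 47 0;585 -695 0 47 0;585 -695 0 47 0;585 -695 0 47 0;585 -695 0 47 0;585 -695 0 47 0;585 -695 0 47 0;585 -695 40 47 0;585 -695 60 47 0;585 -695 60 47 0;585 -695 60 47 0"}}

```text
time: 2.65
ee_pos: [0.2996, -0.135, 0.2077]
tcp_rot: [-177.3, 0.1, -26.5]
wrist_force: [-0.5, 0.4, -0.7]
opening: 0.0856
grasp_force: 0.0
```

Run:
```python
from h import *
o=bot.get_obs();im=camera("wrist");cv2.imwrite("pics/w1.png",im);np.save("w1.npy",Tt(o));print(o["ee_pos"],o["tcp_rot"],o["q"])
```

```text
[ 0.29961852 -0.13497634  0.20768408] [-1.77322049e+02  8.97693938e-02 -2.65159293e+01] [-26.57349093 -25.62958257 -18.75867203  96.96337222   2.67785985
 179.94237552]
```

View pics/w1.png

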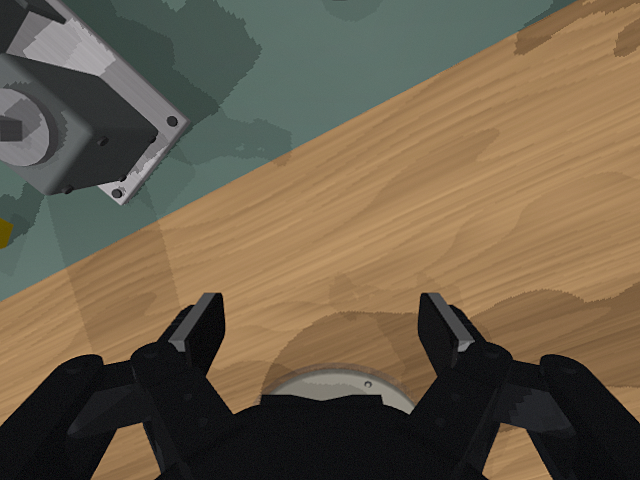

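The wrist picture shows that the arm stopped short. Joint 6 hit its 180° limit, the jig is at the upper left with the shaft near (10,130), and the tool tilted by 2.7°. I'll turn back the other way and check the commanded pose.

Request:
{"api": "send_rows", "payload": {"targets": "0 0 0 -10 0;0 0 0 -20 0;0 0 0 -30 0;0 0 0 -40 0;0 0 0 -40 0"}}

```text
time: 3.32
ee_pos: [0.2998, -0.135, 0.2082]
tcp_rot: [-177.9, -1.7, 13.4]
wrist_force: [0.2, -0.1, 1.0]
opening: 0.0856
grasp_force: 0.0
```

The commanded pose keeps a tilt that is picked up at a joint limit. I'll turn round to the other J6 limit and cancel it there.

Request:
{"api": "send_rows", "payload": {"targets": "0 0 0 -10.6 0;0 0 0 -21.2 0;0 0 0 -31.8 0;0 0 0 -42.4 0;0 0 0 -53 0;0 0 0 -63.6 0;0 0 0 -74.2 0;0 0 0 -84.8 0;0 0 0 -95.4 0;0 0 0 -106 0;0 0 0 -116.6 0;0 0 0 -127.2 0;0 0 0 -137.8 0;0 0 0 -148.4 0;0 0 0 -159 0;0 0 0 -169.6 0;0 0 0 -180.2 0;0 0 0 -190.8 0;0 0 0 -201.4 0;0 0 0 -212 0"}}

```text
time: 5.82
ee_pos: [0.2998, -0.1351, 0.2082]
tcp_rot: [179.1, 2.5, -134.5]
wrist_force: [-0.5, -0.1, 1.0]
opening: 0.0856
grasp_force: 0.0
```

Request:
{"api": "send_rows", "payload": {"targets": "0 0 0 -10.6 0;0 0 0 -21.2 0;0 0 0 -31.8 0;0 0 0 -42.4 0;0 0 0 -53 0;0 0 0 -63.6 0;0 0 0 -74.2 0;0 0 0 -84.8 0;0 0 0 -95.4 0;0 0 0 -106 0;0 0 0 -106 0"}}

```text
time: 7.2
ee_pos: [0.2998, -0.1351, 0.2082]
tcp_rot: [-177.3, 0.2, -28.8]
wrist_force: [-0.9, -1.1, -0.0]
opening: 0.0854
grasp_force: 0.0
```

Run:
```python
from h import *
o=bot.get_obs();print(o["q"],o["ee_pos"],Tt(o)[:3,2])
```

```text
[ -26.57191828  -25.60803546  -18.68468174   96.9990755     2.67671198
 -177.78314491] [ 0.29977884 -0.13505283  0.2082194 ] [ 0.01970937  0.04235818 -0.99890807]
```

Request:
{"api": "send_rows", "payload": {"targets": "0 0 0 -4 0;0 0 0 -8 0;0 0 0 -8 0"}}

```text
time: 7.58
ee_pos: [0.3086, -0.1128, 0.2082]
tcp_rot: [-178.3, -0.2, -21.7]
wrist_force: [0.1, -0.6, 0.4]
opening: 0.0852
grasp_force: 0.0
```

Run:
```python
from h import *
o=bot.get_obs();print(o["q"],o["ee_pos"],Tt(o)[:3,2])
```

```text
[ -21.53301741  -25.90482036  -18.85245774   96.84795603    1.68085788
 -179.79994355] [ 0.30858675 -0.11277408  0.20823741] [ 0.01408319  0.02597622 -0.99956335]
```

Request:
{"api": "send_rows", "payload": {"targets": "0 40 0 -8 0;0 40 0 -8 0"}}

```text
time: 7.82
ee_pos: [0.3098, -0.0959, 0.207]
tcp_rot: [179.2, -0.4, -16.7]
wrist_force: [0.5, -0.3, -0.4]
opening: 0.0857
grasp_force: 0.0
```

Run:
```python
from h import *
o=bot.get_obs();print(o["q"],o["ee_pos"],Tt(o)[:3,2])
```

```text
[ -16.51217373  -26.6882743   -19.47450886   96.83868464   -0.77350858
 -179.85129134] [ 0.30982103 -0.09585774  0.2070399 ] [ 0.00243888 -0.01480355 -0.99988745]
```

Request:
{"api": "send_rows", "payload": {"targets": "78 -449 0 13 0;78 -449 0 13 0;78 -449 0 13 0;78 -449 0 13 0;78 -449 0 13 0;78 -449 0 13 0;78 -449 0 13 0;78 -449 20 13 0;78 -449 40 13 0;78 -449 40 13 0;78 -449 40 13 0"}}

```text
time: 9.2
ee_pos: [0.5139, 0.3099, 0.1624]
tcp_rot: [179.4, -0.5, -29.8]
wrist_force: [-0.1, -0.1, 0.2]
opening: 0.0854
grasp_force: 0.0
```

Run:
```python
from h import *
o=bot.get_obs();im=camera("wrist");cv2.imwrite("pics/w2.png",im);np.save("w2.npy",Tt(o));print(o["ee_pos"],o["tcp_rot"],o["q"],Tt(o)[:3,2])
```

```text
[0.51391565 0.30986882 0.16242153] [179.37580723  -0.54400144 -29.79448083] [  31.45722164   11.33327466    9.53276222   88.48513467   -0.77714427
 -118.74339699] [ 0.00282582 -0.01417139 -0.99989559]
```

View pics/w2.png

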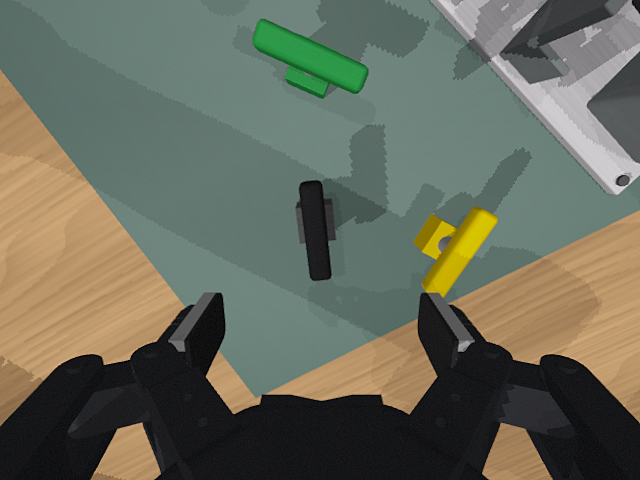

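The wrist view shows the black bar from about (312,183) to (320,279). Yellow is at (460,250), clear of the finger line.

Run:
```python
from h import *
cm=camera_model("wrist");T=np.load("w2.npy")
p,r=fit([(cm,T@cm["T_tool_cam"],[(312,183),(320,279)],[(40,0,62),(-40,0,62)])],[.51,.31,-.5])
print(p[:2],np.degrees(p[2]),r.round(1).tolist())
print("tool",np.linalg.inv(T)@np.r_[p[:2],.053,1])
```

```text
[0.51731523 0.31150196] -25.538585491706375 [[-0.1, -1.3], [0.1, 2.8]]
tool [ 0.00109972 -0.0042985   0.10939657  1.        ]
```

Request:
{"api": "send_rows", "payload": {"targets": "1 -4 40 -4.3 90;1 -4 90 -4.3 90;1 -4 115 -4.3 90;1 -4 127 -4.3 90;1 -4 127 -4.3 90;1 -4 127 -4.3 255;1 -4 127 -4.3 255;1 -4 127 -4.3 255;1 -4 127 -4.3 255;1 -4 127 -4.3 255;1 -4 127 -4.3 255", "newtons": 50}}

```text
time: 10.62
ee_pos: [0.5172, 0.3121, 0.0359]
tcp_rot: [179.4, -0.5, -25.4]
wrist_force: [-1.2, 0.2, 5.4]
opening: 0.017
grasp_force: 49.1
```

Request:
{"api": "send_rows", "payload": {"targets": "0 0 -50 0 255;0 0 -110 0 255;0 0 -160 0 255;8 60 -184 0 255;8 120 -184 0 255;8 180 -184 0 255;8 240 -184 0 255;8 280 -184 0 255;8 280 -184 0 255;8 280 -184 0 255"}}

```text
time: 11.88
ee_pos: [0.4036, 0.0581, 0.2221]
tcp_rot: [179.3, -0.5, -25.4]
wrist_force: [0.1, 0.4, -2.3]
opening: 0.0172
grasp_force: 50.0
```

Run:
```python
from h import *
o=bot.get_obs();im=camera("wrist");cv2.imwrite("pics/w3.png",im);np.save("w3.npy",Tt(o));print(o["ee_pos"],o["tcp_rot"],o["q"],o["opening"],o["grasp_force"],o["wrist_force"])
```

```text
[0.40358366 0.05811384 0.22214597] [179.32325062  -0.50562598 -25.42120327] [   8.78382015  -14.56546816   -9.15950373   95.36825623   -0.84392752
 -145.79226814] 0.0171579542121868 50.001747608184814 [ 0.10639526  0.42836312 -2.27677774]
```

View pics/w3.png

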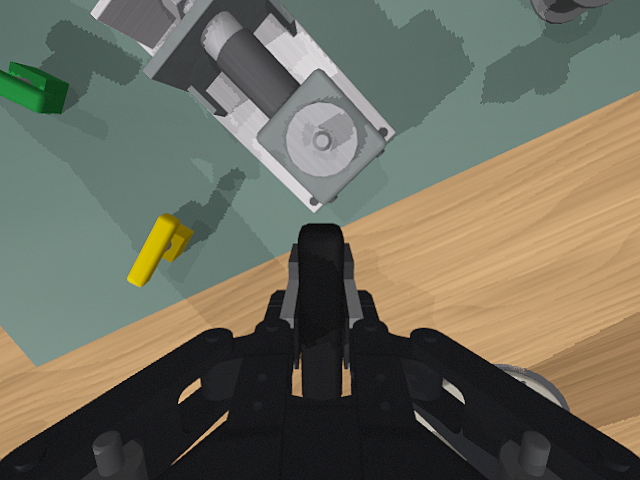

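The wrist view shows the handle held squarely and the shaft ahead at (322,140), with the gearbox yaw visible. I'll crop in to read the shaft's yaw.

Run:
```python
import cv2
a=cv2.imread("pics/w3.png")[100:180,272:372]
a=cv2.resize(a,None,fx=7,fy=7,interpolation=cv2.INTER_CUBIC)
a=cv2.convertScaleAbs(a,alpha=1.5,beta=-90)
cv2.imwrite("pics/w3c.png",a)
```

```text
(no output)
```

View pics/w3c.png

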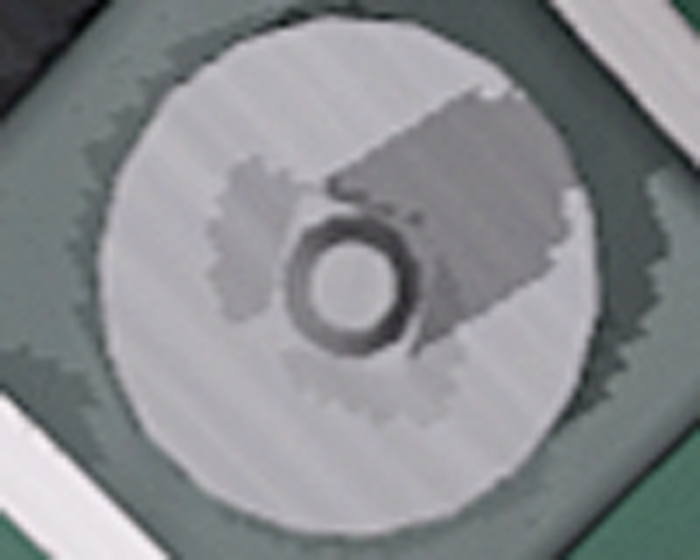

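The crop shows the shaft's square sides turned about 17° clockwise in the image, which is about +17° about tool z. The shoulder centre is at crop (349,275) and the nose at (350,285).

Run:
```python
from h import *
cm=camera_model("wrist");T=np.load("w3.npy");C=T@cm["T_tool_cam"];Ti=np.linalg.inv(T)
def ray(px,z):
    u=cv2.undistortPoints(np.array([[px]],float),cm["K"],cm["dist_coeffs"])[0,0]
    d=C[:3,:3]@np.r_[u,1];return C[:3,3]+d*(z-C[2,3])/d[2]
for px,z in(((321.9,139.3),.118),((322,140.7),.140)):
    w=ray(px,z);print(w,(Ti@np.r_[w,1])[:3])
for x in(36,40,44):
    P=np.array([(x,0,-26.1),(x,0,-8.1)])/1e3
    print(x,proj(P,cm,cm["T_tool_cam"]).round(1).tolist())
# bar end rows: black-run along column 321
im=cv2.imread("pics/w3.png");print(im[214:262:2,321].mean(1).astype(int).tolist(), im[250,285:360:3].mean(1).astype(int).tolist())
```

```text
[0.46785681 0.02609943 0.118     ] [7.08709486e-02 8.65472875e-05 1.04783799e-01]
[0.46730103 0.02663227 0.14      ] [0.07033442 0.0001038  0.08277688]
36 [[322.3, 243.3], [322.2, 229.7]]
40 [[322.3, 232.9], [322.2, 220.6]]
44 [[322.4, 222.3], [322.2, 211.2]]
[128, 128, 129, 128, 119, 4, 11, 12, 19, 16, 20, 22, 24, 27, 32, 31, 32, 32, 31, 36, 28, 30, 26, 24] [127, 127, 64, 40, 36, 19, 23, 27, 25, 28, 28, 27, 31, 32, 29, 33, 33, 31, 24, 19, 43, 39, 134, 154, 158]
```

Request:
{"api": "send_rows", "payload": {"targets": "35 0 0 8 255;65 0 0 17 255;71 0 0 17 255;71 0 20 17 255;71 0 38 17 255;71 0 48 17 255;71 0 54 17 255;71 0 58 17 255;71 0 58 17 255", "newtons": 35}}

```text
time: 13.05
ee_pos: [0.4677, 0.0267, 0.1647]
tcp_rot: [179.5, -0.7, -42.4]
wrist_force: [0.9, 0.2, -1.2]
opening: 0.0171
grasp_force: 49.9
```

Request:
{"api": "send_rows", "payload": {"targets": "0 0 4 0 255;0 0 8 0 255;0 0 10 0 255;0 0 11.5 0 255;0 0 11.5 0 255", "newtons": 35}}

```text
time: 13.68
ee_pos: [0.4677, 0.0264, 0.1539]
tcp_rot: [179.5, -0.7, -42.4]
wrist_force: [-3.2, -0.2, 5.0]
opening: 0.0172
grasp_force: 50.8
```

Request:
{"api": "send_rows", "payload": {"targets": "0 0 0 0 120;0 0 0 0 0;0 0 0 0 0;0 0 0 0 0;0 0 -30 0 0;0 0 -91 0 0;67 -126 -91 10.6 0;67 -126 -91 21.2 0;67 -126 -91 31.8 0;67 -126 -91 42.4 0;67 -126 -91 53 0;67 -126 -91 63.6 0;67 -126 -91 74.2 0;67 -126 -91 84.8 0;67 -126 -91 95.4 0;67 -126 -91 106 0;67 -126 -70 116.6 0;67 -126 -50 118 0;67 -126 -50 118 0"}}

```text
time: 16.05
ee_pos: [0.6013, 0.075, 0.2011]
tcp_rot: [-179.2, -0.3, -160.4]
wrist_force: [-0.1, 0.6, 0.4]
opening: 0.0858
grasp_force: 0.0
```

Run:
```python
from h import *
o=bot.get_obs();im=camera("wrist");np.save("w4.npy",Tt(o));print(o["ee_pos"],o["tcp_rot"],o["q"],Tt(o)[:3,2])
s=camera("side");cv2.imwrite("pics/w4.png",im)
B=cv2.resize(s[225:345,280:420],None,fx=4,fy=4,interpolation=cv2.INTER_CUBIC)
W=cv2.resize(im[60:300,220:420],None,fx=2,fy=2,interpolation=cv2.INTER_CUBIC)
out=np.zeros((480,800,3),np.uint8);out[:480,:400]=W;B=cv2.resize(B,(400,343));out[:343,400:]=B
cv2.imwrite("pics/m4.png",out)
```

```text
[0.60130791 0.07500545 0.20107698] [-179.19431445   -0.32340158 -160.37556517] [  7.51258762  12.43846493  15.09472554  92.80340289  -0.85560602
 -12.1130224 ] [-5.93440095e-04 -1.51401363e-02 -9.99885205e-01]
```

View pics/m4.png

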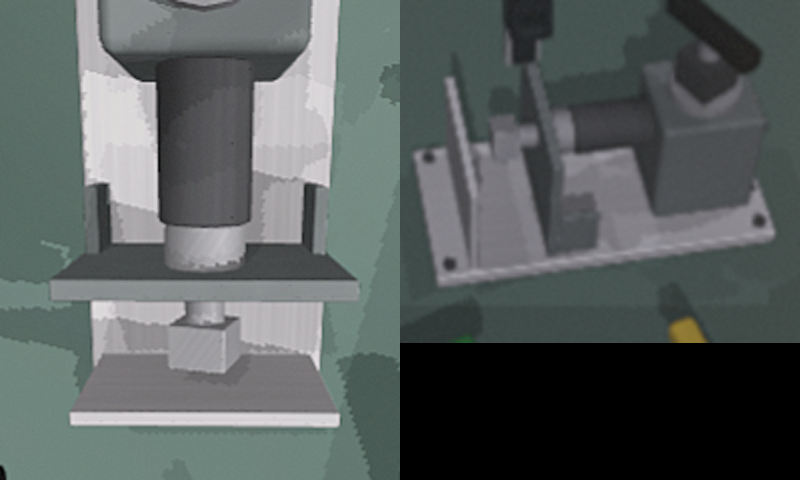

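The left panel is the wrist view. The bracket top runs level over columns 50–358 at rows 281–299, the rear plate top over columns 70–340 at rows 413–425, and the head over columns 168–240. The right panel shows the handle sitting down on the shoulder.

Run:
```python
from h import *
cm=camera_model("wrist");T=np.load("w4.npy");C=T@cm["T_tool_cam"]
g=lambda a:np.array(a)/2+[220,60]
px=g([(51,299),(358,298),(51,281),(358,281),(70,413),(340,413),(70,425),(340,425)])
P=[(0,-55,114),(0,55,114),(-8,-55,114),(-8,55,114),(50,-55,95),(50,55,95),(56,-55,95),(56,55,95)]
for sg in(1,-1):
    Q=[(a,sg*b,c) for a,b,c in P]
    p,r=fit([(cm,C,px,Q)],[.58,.066,.338]);print(p[:2],np.degrees(p[2]),r.round(1).tolist())
    b=place(p,[(23,0,85)])[0];print(b,(np.linalg.inv(T)@np.r_[b,1])[:3])
```

```text
[0.58018466 0.06715284] 19.927344222992343 [[-1.0, 1.2], [0.7, 1.5], [-1.8, -0.9], [1.4, -1.2], [-0.6, -0.4], [0.6, -0.3], [-0.1, 0.4], [0.2, 0.6]]
[0.60180755 0.07499189 0.085     ] [-0.00112124  0.00145158  0.11606357]
[ 0.61499604 -0.0287231 ] 20.106858050812335 [[10.3, 1.0], [-297.0, 2.1], [9.5, -1.1], [-299.3, -0.4], [9.5, -0.6], [-260.6, -0.2], [9.9, 0.3], [-259.3, 0.6]]
[ 0.63659427 -0.02081635  0.085     ] [-0.00170983 -0.10046477  0.11749347]
```

Request:
{"api": "send_rows", "payload": {"targets": "-1 1.5 40 0 90;-1 1.5 90 0 90;-1 1.5 130 0 90;-1 1.5 144 0 90;-1 1.5 144 0 90;-1 1.5 144 0 255;-1 1.5 144 0 255;-1 1.5 144 0 255;-1 1.5 144 0 255;-1 1.5 144 0 255;-1 1.5 144 0 255", "newtons": 20}}

```text
time: 17.52
ee_pos: [0.6041, 0.0746, 0.061]
tcp_rot: [-179.1, 0.0, -160.4]
wrist_force: [1.1, -2.3, 6.7]
opening: 0.029
grasp_force: 19.5
```

Request:
{"api": "send_rows", "payload": {"targets": "0 0 -2 0 255;0 0 -4 0 255;0 0 -6 0 255;0 0 -8 0 255;0 0 -10 0 255;0 0 -12 0 255;0 0 -12 0 255", "newtons": 20}}

```text
time: 18.4
ee_pos: [0.6029, 0.0744, 0.0675]
tcp_rot: [-179.1, -0.3, -160.4]
wrist_force: [12.6, -3.3, -25.1]
opening: 0.0232
grasp_force: 21.9
```

Opening fell to 23 mm, so the head has turned and the pads lie flat on its faces. I'll firm up the grip, take off the vertical load and check.

Request:
{"api": "send_rows", "payload": {"targets": "0 0 0 0 255;0 0 0 0 255;0 0 1 0 255;0 0 1.5 0 255;0 0 1.5 0 255;0 0 1.5 0 255", "newtons": 60}}

```text
time: 19.15
ee_pos: [0.603, 0.0744, 0.0676]
tcp_rot: [-179.1, -0.2, -160.4]
wrist_force: [8.2, -2.4, -14.1]
opening: 0.0229
grasp_force: 62.7
```

Run:
```python
from h import *
o=bot.get_obs();print(o["opening"],o["grasp_force"],o["wrist_force"],o["torque"],o["q"],Tt(o)[:3,2],o["ee_pos"])
a=camera("side");b=camera("scene")
A=cv2.resize(a[215:335,280:420],(400,343),interpolation=cv2.INTER_CUBIC)
B=cv2.resize(b[190:300,310:400],(400,489),interpolation=cv2.INTER_CUBIC)
out=np.zeros((489,800,3),np.uint8);out[:343,:400]=A;out[:,400:]=B;cv2.imwrite("pics/m5.png",out)
```

```text
0.02286374452393606 62.733521461486816 [  8.1892307   -2.36673291 -14.05006866] [-0.42849832 -1.40515928  0.0487791 ] [  7.45623902  12.76770587   0.73221807  77.99322706  -0.9047024
 -12.12651576] [ 0.0015521  -0.0157209  -0.99987521] [0.6029967  0.07437919 0.06757582]
```

View pics/m5.png

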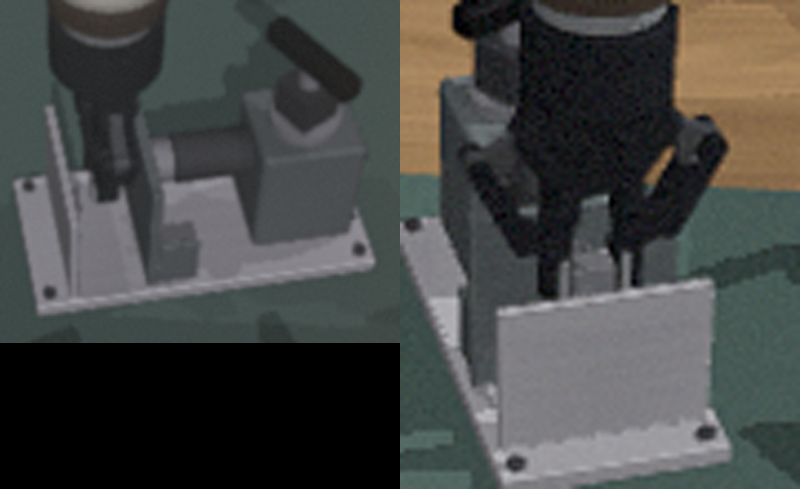

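The side panel shows the handle on the shoulder. The scene panel shows the head upright between the two pads, at (595,275). I'll hand it in.

```bash
python3 -c "
from workcell import ticket;print(ticket.job_done())"
```

```text
the job is handed in; nothing more can be done
None
```

The T-handle is fitted down on the gearbox shoulder and released. The bolt head is upright and held flat at about 60 N, and the job was handed in at about 19 s. I turned the head by gripping it lightly and sliding the fingers up, because the move commands could not tilt the gripper as the task described. No verdict came back.

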